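Re-index a taper gauge with its master pin

TASK

The adjustable fence of the taper gauge has been re-set, so its red index has to be set anew with the brass master pin. Stand the pin on the gauge's base plate in the wide mouth of the slot, slide it along between the two fences without forcing it until it wedges against both, and leave it standing wedged there. Slide the red index along its rail until its pointer line is level with the centre of the pin, let go, and leave the other things on the table where they are.

Things in the scene. Friction and masses are not known exactly. Their poses are not given: they have to be found in the camera images.
- pin: brass master pin, an upright cylinder 25 mm in diameter and 75 mm tall, 0.25 kg, with two thin dark rings; stands loose on the table; origin at the centre of its underside, z up along its axis; grip it round the upper 30 mm, clear of the fences
- pin_low (a point): point on the pin's axis 15 mm above its underside, level with the middle of the fences when the pin stands on the gauge
- gauge: taper gauge fixed to the table: aluminium base plate 136 (x) by 200 (y) by 8 mm, origin at the centre of its underside. Its slot runs along its own y, wide mouth toward -y. The fixed steel fence on the -x side has its inner face at x = -10 mm, parallel to y, from y = -83 to +87 mm; its top, with black marks 10 mm apart, is at z = 36 mm. A rail for the red index runs along y at x = -52 mm
- gauge_mouth (a point): point on the base plate in the wide mouth of the slot, about midway between the fences, where the pin can be stood: gauge frame (8, -55, 8) mm; the slot is 32 to 38 mm wide here, as the fence is set
- fence_face (a point): middle of the adjustable fence's inner face, 15 mm above the base plate, at gauge (16, 2, 23) mm in the middle setting; x points square out of the slot into the fence, y along the face toward the narrow end. It is turned 0.165 rad about z against the gauge, so the slot narrows 1 mm in 6; in the middle setting it is 25 mm wide at about gauge y = 8 mm
- cursor (a joint): position of the red index along its rail, m: 0 at the narrow end (gauge y = +70 mm), growing toward the mouth, up to 0.150 (gauge y = -80 mm); sliding friction about 2 N, it stays where it is left
- cursor_mark (a point): tip of the red pointer line of the index, over the top of the fixed fence, at gauge x = -14 mm; axes as the gauge's. The pointer cannot touch the pin
- cursor_grip (a point): grip point of the red index: its upright red block is 16 mm (x) by 20 mm (y) and reaches from 28 to 68 mm above the table, on a black carriage 22 by 34 mm reaching 28 mm; this point is on the block's axis 57 mm above the table, 38 mm on the -x side of the pointer tip
- objective_can: black canister 41 mm in diameter and 65 mm tall standing on the table, a bystander; origin at the centre of its underside
- chip_box: flat black sample box with a clear lid and blue clip, 67x62x19 mm, a bystander; origin at the centre of its underside
- fence: the gauge's adjustable steel fence on the +x side of the slot, with two black clamp screws behind it; its inner face is 174 mm long and 28 mm high. It is set up to 3 mm either way from its middle setting and clamped: it does not move when pushed. Origin on the inner face, at mid-length, on the base plate; axes as fence_face
Mind the look-alikes: they are no part of the job. What is meant by the pin is not blue or purple, and is the smaller of those in its own colour.

How it is judged:
On the way, in this order (a step that is already met when the one before it is completed fails the run):
1. the pin stands on the base plate in the wide half of the slot, between the fences (z of pin in the frame of gauge between 0.005 and 0.012 m and y of pin in the frame of gauge between -0.095 and -0.022 m and x of pin_low in the frame of gauge above 0 m and x of pin_low in the frame of fence_face below -0.01 m and angle between pin's own z axis and vertical below 0.15 rad), for 0.2 s.
2. the pin has been slid on until it presses on both fences (contact force between pin and fence above 1 N and x of pin_low in the frame of gauge below 0.0035 m and x of pin_low in the frame of fence_face above -0.0135 m and z of pin in the frame of gauge below 0.012 m), for 0.1 s.
At the end, for the whole second after the job is handed in: The pin stands upright (within 0.15 rad) on the base plate (underside within 4 mm of it), wedged: no more than 1 mm of play to either fence; the pointer line of the red index is within 5 mm of the pin's centre along the slot; everything is at rest and the bystanders are where they were (x of pin_low in the frame of gauge between 0 and 0.0035 m and x of pin_low in the frame of fence_face between -0.0135 and -0.01 m and z of pin in the frame of gauge between 0.005 and 0.012 m and angle between pin's own z axis and vertical below 0.15 rad and y of pin_low in the frame of cursor_mark between -0.005 and 0.005 m and linear speed of pin below 0.01 m/s and velocity of joint cursor between -0.005 and 0.005 m/s); the robot touches nothing.
It fails at once if the pin is forced: it presses on the gauge with more than 150 N in all (the taper multiplies a push about five times, so this is a push of some 30 N) (contact force between pin and gauge above 150 N).
It fails at once if a bystander is moved by more than 30 mm (distance of any of objective_can, chip_box from where it was at the start of the episode above 0.03 m).
It also fails if it takes over 61 s, if anything falls off the work surface, if the arm or the gripper's body presses on something with over 40 N, if the wrist force passes 120 N, or if a joint passes its speed limit or range.

ROBOT

A 6-joint arm with a two-finger parallel gripper is mounted at the origin on a cart in front of the work surface, level with it; the furniture and walls round the work are solid. World frame = base frame: x ahead of the robot, y to its left, z up, the work surface at z = 0. Lengths are in m, angles in rad, forces in N, time in s.
With the tool pointing down it reaches from about 0.35 to 0.875 m from the base axis. Payload 4.2 kg.
Tool frame: the origin (TCP) lies on the mounting face of the last link; the fingertips stand 182 mm ahead of it and the grasp point (between the pads) lies 164 mm ahead of it (bot.finger_overhang is the distance from the TCP to the fingertips, in m); z points along the fingers, y is the line along which they close (so a half turn about z gives the same grasp; the last joint's range is limited). The gripper opens to 87 mm and grips with 3 to 60 N. Pads are 19 mm wide; open, the fingers measure 117 mm over their backs; the gripper's body (75 mm by 190 mm) begins 51 mm behind the grasp point.
Start: joints at [1.451, 0.385, 0.008, 0, -1.194, -0.259], TCP at [0.231, 0.581, 0.405] pointing down, gripper open.
Joint ranges: [-3.14, 3.14], [-1.21, 2.06], [-1.07, 1.41], [-3.16, 2.05], [-2.99, -0.16], [-3.1, 3.1]. Speed limits (rad/s): [2.79, 2.79, 3.14, 3.14, 3.14, 3.14].

INTERFACE

Orientations are given as a 3x3 rotation matrix whose columns are the frame's x, y, z axes.
In Python, from plant import bot, camera, get_calibration, spot_in, masks_of gives the robot as it stands. The module is installed in compiled form; this text tells all that it offers.
- The arm moves only by the tool step_arm, never from a script. Its argument "series" is a list that holds one entry, the list of rows, each a list of 5 numbers: the shift along the tool's x, y, z in cm, then the turn about the tool's z in degrees, then the opening, from 0 (shut) to 1 (fully open). In form: [[[x, y, z, yaw, claw], ...]]. A call has exactly 10 rows; each row is the pose to reach, as a shift and turn from the pose commanded when the call began, along the tool's axes at that moment; what a row does not reach only later rows make up. A row lasts 1/8 s, in which the tool goes at most 62.5 mm and 10.7 degrees, less where a joint would pass 70% of its speed; a pose out of reach is approached as far as the arm can. A call with a gripper value outside its range is refused whole. The fingers move at their own pace and stop on an object; "force" is the grip in N (left out, the last holds). Time passes only in rows, so rows that repeat a pose let the fingers close, or fill a call up. It gives the time, the measured TCP pose, the force, the opening and the grip force at its end, in the units of the state.
- bot.observe(): the state, without advancing time (a new reading comes with each control period).
- camera(name): name is "scene" or "top" or "wrist"; returns the picture (400x640x3 uint8, blue, green, red); there is no depth.
- get_calibration(name): a dict with "mtx" (3x3 intrinsics, pixels), "extrinsics" (4x4, takes a point from world to camera coordinates). Camera axes: x right, y down, z forward; pixel columns grow to the right and rows downward; lengths in m; the calibration is good to about 2 mm. A picture is of the moment at which its call begins: read the wrist's pose just before it. get_calibration takes no time and is no camera call; for the wrist camera it gives the pose at the moment of the call.
- bot.close_job(): hands the job in; it is judged then, once.
Trained networks look in the newest picture that a camera, given by its name, has taken for a name from the list of things; names that differ only in an ending like _2 or _b are one class to them, and where a whole thing is asked for, a point or a joint stands for the part that bears it (a point fixed in the world has none). Each returns a list of dicts, best first, with "confidence" (0 to 1); they miss things now and then, are a little off and sometimes report something else, mostly with a low value. They report only what shows in the picture. A call takes as long as a camera call. They do not tell look-alikes from the thing itself.
- spot_in(target, camera): "extent" ([left, top, right, bottom] as shares, 0 to 1, of the picture: columns of its width, rows of its height, round what is visible of it).
- masks_of(target, camera): "region" (400x640 bool, what is visible of it) and "extent" ([left, top, right, bottom] as shares, 0 to 1, of the picture: columns of its width, rows of its height, round what is visible of it).
The state is a dict: "time_s": time; "joint_positions": joint angles; "qvel": joint speeds; "joint_efforts": joint torques, N m; "ee_pos": TCP position; "orientation": TCP orientation; "wrist_force": force on the tool from outside, world axes, zero at the start; "torque": the same for the moment, N m; "opening": finger opening in m; "finger_force": force on a finger pad.
Only numpy, scipy, OpenCV 4.12 (cv2) and the standard library are available. Lean on these libraries where they do the work, as an engineer would, in place of code of your own. Each camera call takes 0.05 s, during which the arm holds its last target. There are 200 camera calls.

## Working session

There is one attempt and no reset: what is moved stays moved. The work goes in short steps, Python scripts to look and compute and a tool call to move; the robot and the scene stay as the last step left them, time stands still between calls to the robot, and variables do not carry over. Pictures are saved under pics/ and viewed, at most 13 in all, crops included, and the job is handed in when it is done.

Besides the shell and the picture viewer there is one more tool, called after ">>>" as a command line: name --argument value ..., lists and objects as JSON in quotes. step_arm: Moves the arm, as the interface text tells. Its arguments: {"type":"object","properties":{"series":{"type":"array"},"force":{"type":"number"}},"required":["series"]}

```bash
mkdir -p pics
cat > h.py <<'E'
import numpy as np, cv2
from plant import bot, camera, get_calibration, spot_in, masks_of
def cal(n):
    c=get_calibration(n); return np.array(c["mtx"]),np.array(c["extrinsics"])
def proj(n,P,c=None):
    K,T=c or cal(n); p=K@(T[:3,:3]@np.asarray(P,float).reshape(-1,3).T+T[:3,3:4]); return (p[:2]/p[2]).T
def ray(c,uv):
    K,T=c; R=T[:3,:3]; d=R.T@np.linalg.inv(K)@np.array([uv[0],uv[1],1.]); return -R.T@T[:3,3],d
def atz(c,uv,z):
    o,d=ray(c,uv); return o+d*(z-o[2])/d[2]
E
python3 - <<'E'
from h import *
s=bot.observe(); print(s["time_s"],s["ee_pos"],s["orientation"],s["opening"])
for n in("scene","top"):
    im=camera(n); cv2.imwrite(f"pics/{n}0.png",im)
    for t in("pin","gauge","cursor","fence","objective_can","chip_box"):
        for r in spot_in(t,n)[:4]:
            e=np.array(r["extent"])*[640,400,640,400]; print(n,t,round(r["confidence"],2),e.round(1))
E
```

```text
0.0 [0.23101109 0.58051015 0.40365311] [[ 9.29037658e-01 -3.69984469e-01 -7.22798559e-04]
 [-3.69985160e-01 -9.29035307e-01 -2.09273079e-03]
 [ 1.02772507e-04  2.21165045e-03 -9.99997549e-01]] 0.08696184145334696
scene pin 0.98 [216.3 178.6 233.3 224.4]
scene pin 0.89 [182.4 190.9 210.4 247.6]
scene pin 0.7 [213.3 217.5 229.1 261.1]
scene pin 0.55 [232.8 205.5 247.4 239.3]
scene gauge 0.57 [356.  183.9 468.7 242.5]
scene cursor 0.79 [413.5 179.3 429.8 202. ]
scene cursor 0.53 [231.2 202.9 243.7 243.5]
scene fence 0.86 [374.9 207.6 451.5 238.3]
scene fence 0.35 [415.  179.4 429.9 198.8]
scene objective_can 0.77 [290.6 248.6 316.6 291.7]
scene chip_box 0.76 [242.6 185.6 280.5 207.4]
scene chip_box 0.5 [228.8 203.5 245.1 239.7]
scene chip_box 0.26 [373.8 203.9 454.1 238.2]
top pin 0.85 [396.9 248.7 416.3 260.1]
top pin 0.82 [424.2 222.2 450.6 238.5]
top pin 0.56 [411.2 199.7 427.6 210.9]
top pin 0.42 [223.4 197.4 240.5 215.5]
top gauge 0.74 [216.4 159.4 300.2 227.7]
top cursor 0.63 [225.8 196.  241.2 213.9]
top fence 0.8 [221.6 166.6 292.4 190.3]
top objective_can 0.85 [361.1 138.8 380.5 160. ]
top chip_box 0.73 [347.2 268.9 381.8 301.6]
```

Run:
```python
import cv2
a=cv2.imread("pics/scene0.png")[165:300,170:480]; b=cv2.imread("pics/top0.png")[120:310,200:470]
a=cv2.resize(a,(800,348),interpolation=2);cv2.imwrite("pics/a.png",a)
cv2.imwrite("pics/b.png",cv2.resize(b,(800,563),interpolation=2))
```

```text
(no output)
```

View pics/a.png

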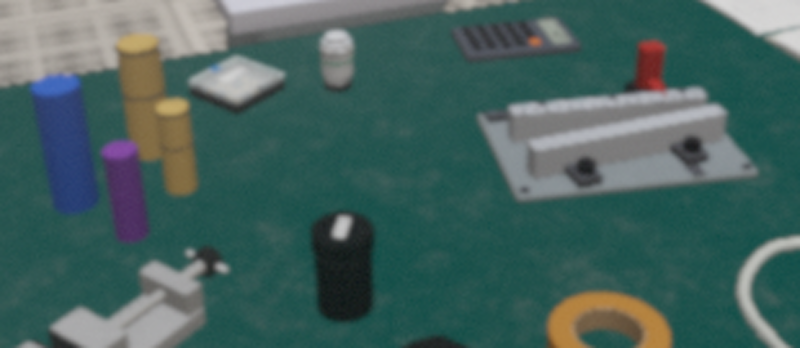

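View pics/b.png

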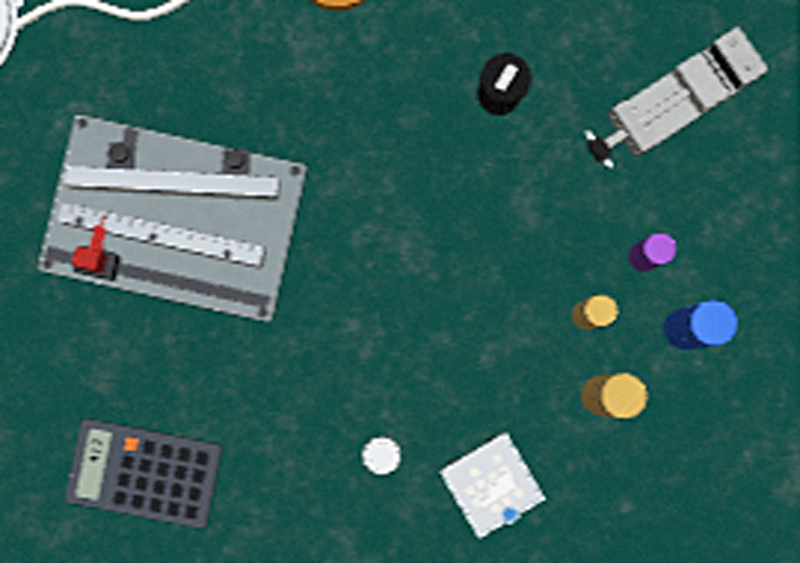

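The small brass pin is at about top (402,225) and scene (238,222), behind the large brass one. The gauge's mouth faces right in the top view, and the red index is near the narrow end.

```bash
cat >> h.py <<'E'
def tri(c1,u1,c2,u2):
    o1,d1=ray(c1,u1);o2,d2=ray(c2,u2);d1=d1/np.linalg.norm(d1);d2=d2/np.linalg.norm(d2)
    t=np.linalg.lstsq(np.c_[d1,-d2],o2-o1,rcond=None)[0]
    a=o1+t[0]*d1;b=o2+t[1]*d2; return (a+b)/2,np.linalg.norm(a-b)
def tool(P,s=None,back=0.164):
    "world grasp point -> shift (cm) in tool axes from present pose, grasp point at P"
    s=s or bot.observe(); R=np.array(s["orientation"]); return R.T@(np.asarray(P)-np.array(s["ee_pos"])-R[:,2]*back)*100
E
python3 - <<'E'
from h import *
ct,cs=cal("top"),cal("scene")
for n,c in(("top",ct),("scene",cs)):
    print(n,c[0].round(1).tolist(),(-c[1][:3,:3].T@c[1][:3,3]).round(3))
    im=cv2.imread(f"pics/{n}0.png"); h=cv2.cvtColor(im,cv2.COLOR_BGR2HSV)
    m=cv2.inRange(h,(15,90,90),(32,255,255))
    k,l,st,ce=cv2.connectedComponentsWithStats(m)
    for i in range(1,k):
        if st[i,4]>30: print("brass",st[i],ce[i].round(1))
    m=cv2.inRange(h,(0,150,90),(6,255,255))|cv2.inRange(h,(174,150,90),(180,255,255))
    k,l,st,ce=cv2.connectedComponentsWithStats(m)
    for i in range(1,k):
        if st[i,4]>15: print("red",st[i],ce[i].round(1))
S=lambda u,v:(u/2.963+200-.3,v/2.963+120-.3)
for nm,u in dict(A=(78,116),B=(306,164),C=(270,321),D=(39,269)).items(): print(nm,atz(ct,S(*u),.008).round(4))
print("pintop",atz(ct,S(600,311),.075), tri(ct,S(600,311),cs,(170+173/2.58,165+106/2.58)))
E
```

```text
top [[484.9, 0.0, 321.1], [0.0, 484.9, 202.5], [0.0, 0.0, 1.0]] [ 0.416 -0.091  1.2  ]
brass [299  93  30  29 483] [313.4 107.1]
brass [ 17 210   5  18  54] [ 19.  218.7]
brass [394 220  15  11 122] [400.7 224.9]
brass [397 246  22  15 258] [407.4 253. ]
red [312  37   8  29 179] [315.9  51.8]
red [380  95  22   7  52] [388.6  97.5]
red [224 196  12  15  85] [230.1 204.5]
scene [[410.7, 0.0, 325.0], [0.0, 410.7, 193.7], [0.0, 0.0, 1.0]] [ 1.212 -0.361  0.464]
brass [486  37  29   4  72] [499.7  38.5]
brass [545 130  37  10 157] [562.7 134.5]
brass [ 216  179   30   61 1007] [230.1 208.6]
brass [ 382  278   48   40 1328] [405.7 297.3]
red [418 182   9  17 130] [421.5 190.1]
red [282 322  35  21 149] [301.8 331.6]
red [442 342  41  51 647] [461.5 366.1]
A [0.6429 0.1562 0.008 ]
B [ 0.6059 -0.0369  0.008 ]
C [ 0.4737 -0.0103  0.008 ]
D [0.513  0.1834 0.008 ]
pintop [ 0.48369225 -0.27290037  0.075     ] (array([ 0.4837298 , -0.27265457,  0.07509768]), np.float64(0.0004630981587860831))
```

Run:
```python
from h import *
ct,cs=cal("top"),cal("scene")
S=lambda u,v:(u/2.963+200-.3,v/2.963+120-.3); C=lambda u,v:(170+u/2.58-.3,165+v/2.58-.3)
for n,u,v in(("big",(624,396),(138,44)),("blue",(714,323),(58,86)),("purple",(660,249),(122,150)),("idx",(86,258),(650,46))): print(n,tri(ct,S(*u),cs,C(*v)))
K,T=cal("wrist"); s=bot.observe(); R=s["orientation"]
o=-T[:3,:3].T@T[:3,3]; print("cam in tool",R.T@(o-s["ee_pos"]),"cam z in tool",R.T@T[2,:3],"cam x",R.T@T[0,:3],K.round(1).tolist())
print(tool([.53,.06,.24]))
```

```text
big (array([ 0.41794616, -0.28662672,  0.10199829]), np.float64(0.0007469868321552225))
blue (array([ 0.47468336, -0.35372669,  0.10497664]), np.float64(0.001995636166002723))
purple (array([ 0.53354239, -0.3190806 ,  0.07501394]), np.float64(0.0014516809841830561))
idx (array([0.51730538, 0.13217797, 0.06745997]), np.float64(0.0013908181583265104))
cam in tool [ 7.67812541e-02 -1.28644567e-05  1.94385351e-02] cam z in tool [-0.27812956  0.00126012  0.96054274] cam x [-0.00161922  0.9999971  -0.00178074] [[276.4, 0.0, 315.4], [0.0, 276.4, 196.9], [0.0, 0.0, 1.0]]
[47.02795702 37.32271908  0.07203176]
```

>>> step_arm --series '[[[5,3.8,0.5,9,0.5],[10,7.6,1,19,0.5],[15.5,11.5,2,29,0.5],[20.5,15.5,3,39,0.5],[25.5,19.5,4,49,0.5],[30.5,23,5,59,0.5],[35.5,27,6,69,0.5],[40.5,30.5,7,79,0.5],[45.5,34.5,8,79.6,0.5],[50.5,38,8,79.6,0.5]]]'

```text
time_s: 1.95
ee_pos: [0.5534, 0.0498, 0.3247]
orientation: [[-0.196, -0.981, -0.001], [-0.981, 0.196, -0.0], [0.0, 0.001, -1.0]]
wrist_force: [0.0, 0.6, 1.7]
opening: 0.0433
finger_force: 0.0
```

Run:
```python
from h import *
s=bot.observe(); print(s["time_s"],s["ee_pos"],s["orientation"],s["opening"],np.abs(s["qvel"]).max())
c=cal("wrist"); im=camera("wrist"); cv2.imwrite("pics/w1.png",im)
np.savez("w1.npz",K=c[0],T=c[1])
g0=np.array([.5589,.0731,0]);a=-.198;R=np.array([[np.cos(a),-np.sin(a),0],[np.sin(a),np.cos(a),0],[0,0,1]])
v=im.copy()
for P in [(-68,-100,8),(68,-100,8),(68,100,8),(-68,100,8),(-10,-83,36),(-10,87,36)]:
    p=proj("wrist",g0+R@np.array(P)/1000,c)[0]; print(P,p.round(1)); cv2.circle(v,tuple(int(x) for x in p),3,(0,0,255),1)
cv2.imwrite("pics/w1v.png",v)
```

```text
1.95 [0.55344261 0.04983844 0.32470723] [[-1.95783388e-01 -9.80646947e-01 -6.56360579e-04]
 [-9.80647099e-01  1.95783579e-01 -2.41115201e-04]
 [ 3.64953509e-04  5.96451747e-04 -9.99999756e-01]] 0.04327570271306391 0.9505968720794253
(-68, -100, 8) [380.6 117.7]
(68, -100, 8) [249.1 117.8]
(68, 100, 8) [260.  286.4]
(-68, 100, 8) [370.2 286.3]
(-10, -83, 36) [325.4 136.3]
(-10, 87, 36) [324.  290.9]
```

View pics/w1v.png

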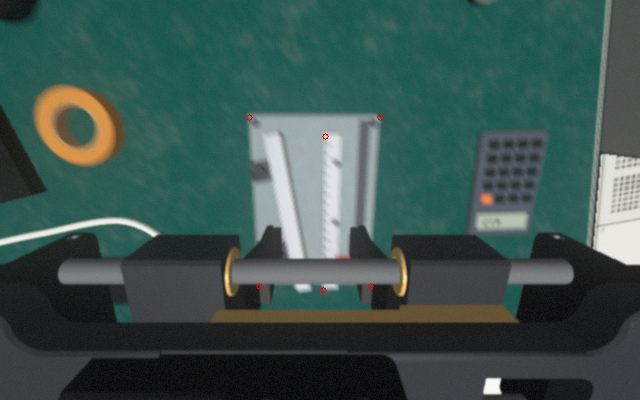

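The wrist view shows the gauge plate's mouth edge at row 117 and the fence tops, with the fingers hiding the far end. The image is blurred by motion, so I'll move back toward the mouth and let the arm settle.

>>> step_arm --series '[[[4,0,1,0,0.5],[8,0,2,0,0.5],[10,0,2,0,0.5],[10,0,2,0,0.5],[10,0,2,0,0.5],[10,0,2,0,0.5],[10,0,2,0,0.5],[10,0,2,0,0.5],[10,0,2,0,0.5],[10,0,2,0,0.5]]]'

```text
time_s: 3.25
ee_pos: [0.5332, -0.0463, 0.3051]
orientation: [[-0.196, -0.981, -0.0], [-0.981, 0.196, 0.0], [0.0, 0.0, -1.0]]
wrist_force: [0.2, -0.1, 0.1]
opening: 0.0436
finger_force: 0.0
```

Run:
```python
from h import *
s=bot.observe(); print(s["time_s"],s["ee_pos"],np.abs(s["qvel"]).max())
c=cal("wrist"); im=camera("wrist"); cv2.imwrite("pics/w2.png",im)
np.savez("w2.npz",K=c[0],T=c[1])
g0=np.array([.5589,.0731,0]);a=-.198;R=np.array([[np.cos(a),-np.sin(a),0],[np.sin(a),np.cos(a),0],[0,0,1]])
for P in [(-68,-100,8),(68,-100,8),(68,100,8),(-68,100,8),(-10,-83,36),(-10,87,36)]:
    print(P,proj("wrist",g0+R@np.array(P)/1000,c)[0].round(1))
cv2.imwrite("pics/w2v.png",cv2.resize(im[100:300,190:450],(780,600),interpolation=2))
```

```text
3.25 [ 0.53322312 -0.04631278  0.30512071] 0.0009940809134600256
(-68, -100, 8) [378.2 213.7]
(68, -100, 8) [250.4 213.8]
(68, 100, 8) [260.8 363.1]
(-68, 100, 8) [368.4 363. ]
(-10, -83, 36) [324.4 239.6]
(-10, 87, 36) [323.2 374.9]
```

View pics/w2v.png

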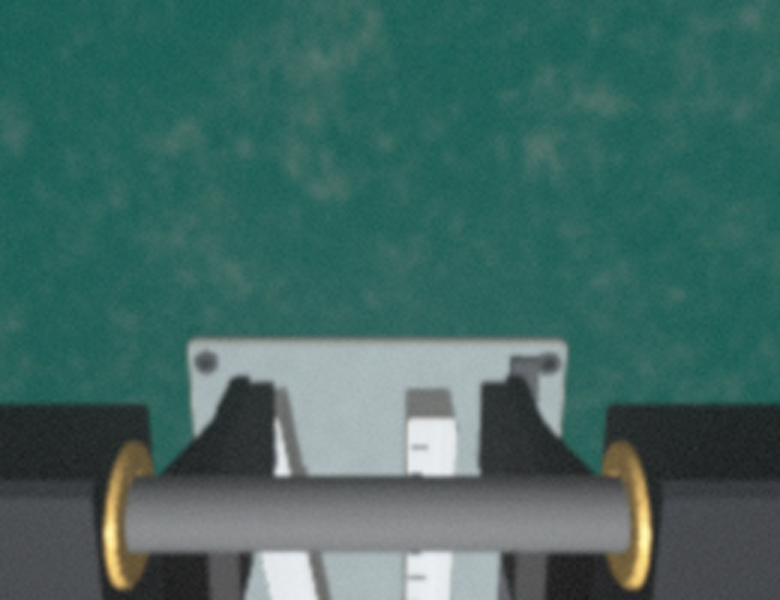

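The mouth corners are at about (253,213) and (378,213), and the fixed fence's inner top corner at about (325,238). That puts the gauge about 1 mm toward −x and −y of the coarse estimate. Next is the pin.

>>> step_arm --series '[[[5,0.1,0,0,0.5],[10,0.2,0,0,0.5],[14,0.3,0,0,0.5],[17,0.4,0,0,0.5],[17,0.4,0,0,0.5],[17,0.4,0,0,0.5],[17,0.4,0,0,0.5],[17,0.4,0,0,0.5],[17,0.4,0,0,0.5],[17,0.4,0,0,0.5]]]'

```text
time_s: 4.55
ee_pos: [0.4961, -0.212, 0.3052]
orientation: [[-0.196, -0.981, 0.0], [-0.981, 0.196, -0.0], [0.0, -0.0, -1.0]]
wrist_force: [0.0, -0.3, -0.1]
opening: 0.0435
finger_force: 0.0
```

Run:
```python
from h import *
s=bot.observe(); print(s["time_s"],s["ee_pos"])
c=cal("wrist"); im=camera("wrist"); cv2.imwrite("pics/w3.png",im)
p=proj("wrist",[.4837,-.2727,.075],c)[0]; print("pred top",p, proj("wrist",[.4837,-.2727,0.0],c)[0])
for r in masks_of("pin","wrist"):
    e=np.array(r["extent"])*[640,400,640,400]; print(round(r["confidence"],2),e.round(1))
u,v=p.astype(int); u0=max(0,u-100);v0=max(0,v-75); print(u0,v0)
cv2.imwrite("pics/w3v.png",cv2.resize(im[v0:v0+150,u0:u0+200],None,fx=4,fy=4,interpolation=2))
```

```text
4.55 [ 0.49605956 -0.2120247   0.30517006]
pred top [316.27972531 137.5114136 ] [316.02515794 132.29604142]
0.87 [302.3 118.5 334.5 150.2]
0.79 [218.7  62.2 267.8 104.3]
0.64 [363.4  65.6 444.4 122.9]
0.57 [278.    0.  336.7  59.8]
216 62
```

View pics/w3v.png

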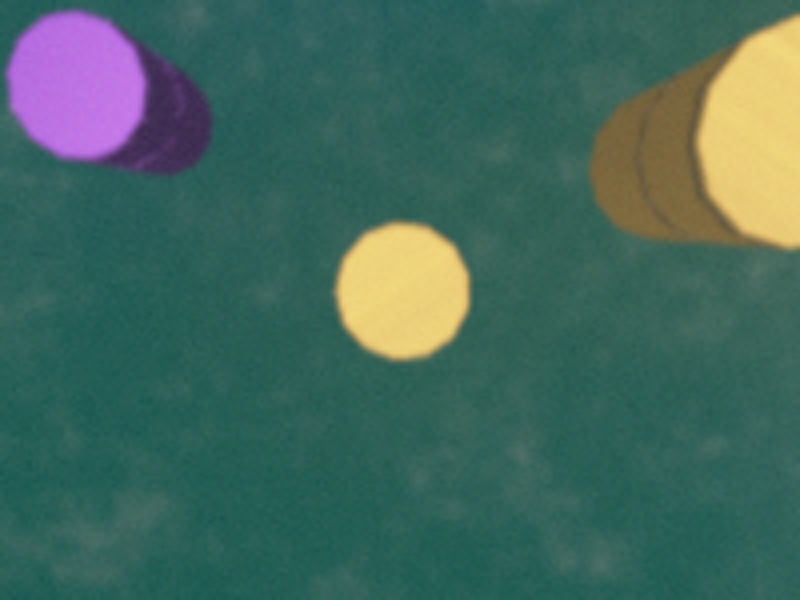

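The pin top is centred at about (316.4,134), alone and clear of its neighbours.

Run:
```python
from h import *
P=atz(cal("wrist"),(316.4,134.1),.075); print(P, tool([P[0],P[1],.064]))
```

```text
[ 0.48304988 -0.27526334  0.075     ] [6.44248723 0.03646375 7.7151693 ]
```

>>> step_arm --series '[[[3.5,0,0,0,0.5],[6.4,0,0,0,0.5],[6.4,0,0,0,0.5],[6.4,0,3,0,0.5],[6.4,0,6,0,0.5],[6.4,0,7.7,0,0.5],[6.4,0,7.7,0,0.5],[6.4,0,7.7,0,0.2],[6.4,0,7.7,0,0.2],[6.4,0,7.7,0,0.2]]]' --force 20

```text
time_s: 5.9
ee_pos: [0.4834, -0.275, 0.229]
orientation: [[-0.196, -0.981, 0.001], [-0.981, 0.196, -0.0], [0.0, -0.001, -1.0]]
wrist_force: [-1.0, 0.9, 2.6]
opening: 0.0244
finger_force: 19.9
```

>>> step_arm --series '[[[0,0,-4,0,0.2],[0,0,-8,0,0.2],[-5,-0.2,-9,0,0.2],[-10,-0.4,-9,0,0.2],[-15,-0.6,-9,0,0.2],[-20,-0.8,-8,0,0.2],[-25,-1,-7,0,0.2],[-28,-1.2,-7,0,0.2],[-30,-1.3,-7,0,0.2],[-30,-1.3,-7,0,0.2]]]'

```text
time_s: 7.15
ee_pos: [0.5551, 0.0175, 0.298]
orientation: [[-0.195, -0.981, -0.0], [-0.981, 0.195, 0.0], [-0.0, 0.0, -1.0]]
wrist_force: [-0.3, -0.3, -1.9]
opening: 0.0242
finger_force: 20.0
```

>>> step_arm --series '[[[0,0,0,0,0.2],[0,0,0,0,0.2],[0,0,0,0,0.2],[0,0,0,0,0.2],[0,0,0,0,0.2],[0,0,0,0,0.2],[0,0,0,0,0.2],[0,0,0,0,0.2],[0,0,0,0,0.2],[0,0,0,0,0.2]]]'

```text
time_s: 8.4
ee_pos: [0.555, 0.0166, 0.2981]
orientation: [[-0.196, -0.981, -0.0], [-0.981, 0.196, 0.0], [0.0, 0.0, -1.0]]
wrist_force: [-0.5, -0.0, -2.1]
opening: 0.0244
finger_force: 20.0
```

Run:
```python
from h import *
s=bot.observe(); print(s["time_s"],s["ee_pos"],s["orientation"],s["wrist_force"])
c=cal("wrist"); im=camera("wrist"); cv2.imwrite("pics/w4.png",im)
g0=np.array([.5575,.0725,0]);a=-.198;R=np.array([[np.cos(a),-np.sin(a),0],[np.sin(a),np.cos(a),0],[0,0,1]])
for P in [(-68,-100,8),(68,-100,8),(-10,-83,8),(-10,-83,36),(-10,-40,36)]:
    print(P,proj("wrist",g0+R@np.array(P)/1000,c)[0].round(1))
print("grasp",proj("wrist",s["ee_pos"]+s["orientation"][:,2]*.164,c))
cv2.imwrite("pics/w4v.png",cv2.resize(im[100:300,190:450],(780,600),interpolation=2))
```

```text
8.4 [0.55497841 0.01662912 0.29810811] [[-1.95960432e-01 -9.80611802e-01 -5.27597258e-05]
 [-9.80611803e-01  1.95960432e-01  1.42137056e-06]
 [ 8.94500592e-06  5.20153423e-05 -9.99999999e-01]] [-4.59142296e-01 -5.47130843e-04 -2.09961169e+00]
(-68, -100, 8) [394.5 151.2]
(68, -100, 8) [254.7 151.3]
(-10, -83, 8) [334.6 168.5]
(-10, -83, 36) [336.7 174.1]
(-10, -40, 36) [335.7 219.3]
grasp [[316.31309112 254.62608358]]
```

View pics/w4v.png

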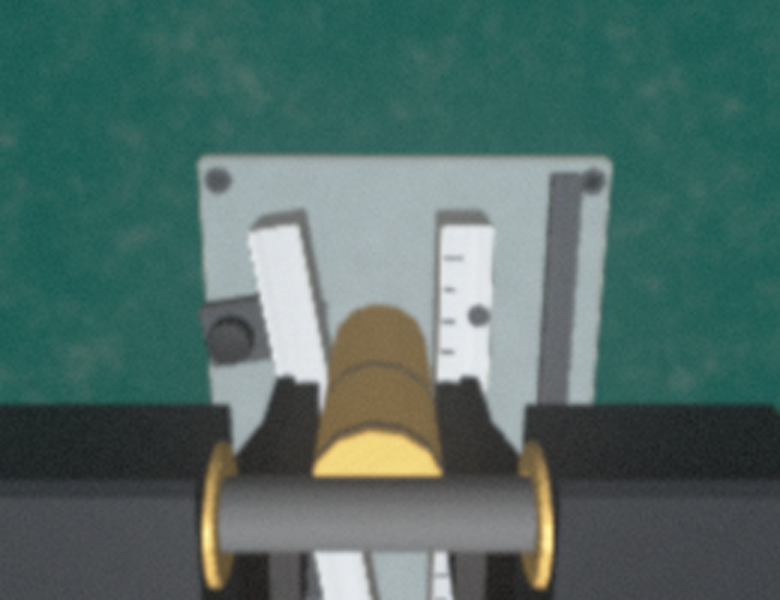

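Pin held over the mouth; plate corners at (256,152) and (393,152), matching the model within 1 px. The adjustable fence's inner top edge runs (291,174)–(299,226).

```bash
cat >> h.py <<'E'
g0=np.array([.5575,.0725,0]);_a=-.198;Rg=np.array([[np.cos(_a),-np.sin(_a),0],[np.sin(_a),np.cos(_a),0],[0,0,1]])
tog=lambda P:Rg.T@(np.asarray(P)-g0)*1000
E
python3 - <<'E'
from h import *
c=cal("wrist"); s=bot.observe()
V=lambda u,v:((u+.5)/3-.5+190,(v+.5)/3-.5+100)
for p in[(305,228),(329,380),(373,560)]: 
    q=tog(atz(c,V(*p),.036)); print(q, "mid-setting face x", 16-(q[1]-2)*np.tan(.165))
for p in[(436,224),(435,380),(433,560)]: print("fixed",tog(atz(c,V(*p),.036)))
print("grasp",tog(s["ee_pos"]+s["orientation"][:,2]*.164))
E
```

```text
[ 30.49285042 -81.60435882  36.        ] mid-setting face x 29.921284759936214
[ 24.16383494 -32.97746544  36.        ] mid-setting face x 21.82423289141078
[10.48459326 31.9296381  36.        ] mid-setting face x 11.016300338908763
fixed [ -8.51974232 -82.77994312  36.        ]
fixed [ -9.14113915 -32.94490004  36.        ]
fixed [-9.66614719 31.95063294 36.        ]
grasp [  8.51284349 -55.29873034 134.1328549 ]
```

>>> step_arm --series '[[[0,0,2,0,0.2],[0,0,4,0,0.2],[0,0,5,0,0.2],[0,0,5.5,0,0.2],[0,0,5.7,0,0.2],[0,0,5.8,0,0.2],[0,0,5.9,0,0.2],[0,0,5.95,0,0.2],[0,0,6,0,0.2],[0,0,6,0,0.2]]]'

```text
time_s: 9.7
ee_pos: [0.555, 0.0166, 0.2381]
orientation: [[-0.196, -0.981, -0.0], [-0.981, 0.196, -0.0], [0.0, 0.0, -1.0]]
wrist_force: [0.2, -0.6, -3.3]
opening: 0.0244
finger_force: 20.0
```

>>> step_arm --series '[[[0,0,0.05,0,0.2],[0,0,0.1,0,0.2],[0,0,0.1,0,0.2],[0,0,0.1,0,0.2],[0,0,0.1,0,0.2],[0,0,0.1,0,0.2],[0,0,0.1,0,0.2],[0,0,0.1,0,0.2],[0,0,0.1,0,0.2],[0,0,0.1,0,0.2]]]'

```text
time_s: 10.95
ee_pos: [0.555, 0.0166, 0.2371]
orientation: [[-0.196, -0.981, 0.0], [-0.981, 0.196, -0.0], [-0.0, -0.0, -1.0]]
wrist_force: [0.6, 0.2, -2.6]
opening: 0.0243
finger_force: 20.0
```

>>> step_arm --series '[[[0,0,0.02,0,0.2],[0,0,0.04,0,0.2],[0,0,0.06,0,0.2],[0,0,0.08,0,0.2],[0,0,0.1,0,0.2],[0,0,0.1,0,0.2],[0,0,0.1,0,0.2],[0,0,0.1,0,0.2],[0,0,0.1,0,0.2],[0,0,0.1,0,0.2]]]' --force 5

```text
time_s: 12.2
ee_pos: [0.5551, 0.0165, 0.237]
orientation: [[-0.196, -0.981, 0.001], [-0.981, 0.196, -0.0], [0.0, -0.001, -1.0]]
wrist_force: [-3.2, 0.3, 5.7]
opening: 0.0245
finger_force: 5.0
```

>>> step_arm --series '[[[0,0,-0.08,0,0.2],[-0.5,0.05,-0.08,0,0.2],[-1,0.1,-0.08,0,0.2],[-1.5,0.15,-0.08,0,0.2],[-2,0.2,-0.08,0,0.2],[-2.5,0.25,-0.08,0,0.2],[-3,0.3,-0.08,0,0.2],[-3.5,0.35,-0.08,0,0.2],[-4,0.4,-0.08,0,0.2],[-4,0.4,-0.08,0,0.2]]]'

```text
time_s: 13.45
ee_pos: [0.5589, 0.0571, 0.2367]
orientation: [[-0.196, -0.981, -0.0], [-0.981, 0.196, 0.0], [-0.0, 0.0, -1.0]]
wrist_force: [-0.4, -0.1, -3.2]
opening: 0.0247
finger_force: 5.0
```

```bash
cat > st.py <<'E'
from h import *
s=bot.observe(); R=s["orientation"]; print("t",s["time_s"],"gauge",tog(s["ee_pos"]+R[:,2]*.164).round(2),"F gauge",(Rg.T@s["wrist_force"]).round(2),"T",(Rg.T@s["torque"]).round(2),"open",round(s["opening"]*1000,2),s["finger_force"],"tilt",R[:2,2].round(4))
E
python3 st.py
```

```text
t 13.45 gauge [  4.37 -14.83  72.75] F gauge [-0.38 -0.16 -3.17] T [ 0.07 -0.09 -0.07] open 24.66 4.996211305260658 tilt [-0.0001  0.0002]
```

>>> step_arm --series '[[[-0.2,0.02,0.02,0,0.2],[-0.4,0.04,0.02,0,0.2],[-0.6,0.06,0.02,0,0.2],[-0.8,0.08,0.02,0,0.2],[-1,0.1,0.02,0,0.2],[-1.1,0.11,0.02,0,0.2],[-1.2,0.12,0.02,0,0.2],[-1.3,0.13,0.02,0,0.2],[-1.4,0.14,0.02,0,0.2],[-1.4,0.14,0.02,0,0.2]]]'

```text
time_s: 14.7
ee_pos: [0.5603, 0.0707, 0.2367]
orientation: [[-0.196, -0.981, -0.0], [-0.981, 0.196, 0.0], [-0.0, 0.0, -1.0]]
wrist_force: [-0.6, -0.1, -3.7]
opening: 0.0246
finger_force: 5.0
```

```bash
python3 st.py
```

```text
t 14.7 gauge [ 3.07 -1.23 72.72] F gauge [-0.54 -0.21 -3.69] T [ 0.15 -0.07 -0.07] open 24.6 4.9962949339533225 tilt [-0.  0.]
```

>>> step_arm --series '[[[-0.1,0,0.02,0,0.2],[-0.2,0,0.02,0,0.2],[-0.3,0.02,0.02,0,0.2],[-0.4,0.03,0.02,0,0.2],[-0.5,0.04,0.02,0,0.2],[-0.6,0.04,0.02,0,0.2],[-0.7,0.04,0.02,0,0.2],[-0.8,0.04,0.02,0,0.2],[-0.8,0.04,0.02,0,0.2],[-0.8,0.04,0.02,0,0.2]]]'

```text
time_s: 15.95
ee_pos: [0.5614, 0.0786, 0.2366]
orientation: [[-0.196, -0.981, 0.0], [-0.981, 0.196, 0.0], [-0.0, -0.0, -1.0]]
wrist_force: [0.3, 0.6, -1.9]
opening: 0.0247
finger_force: 5.0
```

```bash
python3 st.py
```

```text
t 15.95 gauge [ 2.68  6.75 72.56] F gauge [ 0.2   0.66 -1.9 ] T [ 0.04 -0.   -0.01] open 24.73 4.996194277773611 tilt [0.0001 0.0001]
```

>>> step_arm --series '[[[-0.1,0,0.01,0,0.2],[-0.2,0,0.02,0,0.2],[-0.3,0,0.02,0,0.2],[-0.4,0,0.02,0,0.2],[-0.5,0,0.02,0,0.2],[-0.55,0,0.02,0,0.2],[-0.6,0,0.02,0,0.2],[-0.65,0,0.02,0,0.2],[-0.7,0,0.02,0,0.2],[-0.7,0,0.02,0,0.2]]]'

```text
time_s: 17.2
ee_pos: [0.5628, 0.0854, 0.2363]
orientation: [[-0.196, -0.981, -0.0], [-0.981, 0.196, 0.0], [-0.0, 0.0, -1.0]]
wrist_force: [-0.2, -0.7, -1.9]
opening: 0.025
finger_force: 5.0
```

```bash
python3 st.py
```

```text
t 17.2 gauge [ 2.66 13.72 72.33] F gauge [-0.1  -0.69 -1.86] T [-0.15 -0.   -0.01] open 24.99 4.99631873506587 tilt [-0.  0.]
```

>>> step_arm --series '[[[-0.1,0,0.01,0,0.2],[-0.2,0,0.02,0,0.2],[-0.3,0,0.02,0,0.2],[-0.35,0,0.02,0,0.2],[-0.4,0,0.02,0,0.2],[-0.4,0,0.02,0,0.2],[-0.4,0,0.02,0,0.2],[-0.4,0,0.02,0,0.2],[-0.4,0,0.02,0,0.2],[-0.4,0,0.02,0,0.2]]]'

```text
time_s: 18.45
ee_pos: [0.5636, 0.0893, 0.2361]
orientation: [[-0.196, -0.981, 0.0], [-0.981, 0.196, 0.0], [-0.0, -0.0, -1.0]]
wrist_force: [-0.2, -0.5, -1.6]
opening: 0.0248
finger_force: 5.0
```

```bash
python3 st.py
python3 - <<'E'
from h import *
im=camera("wrist"); cv2.imwrite("pics/w5.png",im); t=camera("top"); cv2.imwrite("pics/t5.png",t); sc=camera("scene")
a=cv2.resize(im[170:290,220:420],(800,480),interpolation=2)
b=cv2.resize(sc[165:250,345:485],None,fx=2.85,fy=2.85,interpolation=2)
cv2.imwrite("pics/w5v.png",a); cv2.imwrite("pics/s5.png",sc)
print([np.round(np.array(r["extent"])*[640,400,640,400],1).tolist()+[round(r["confidence"],2)] for r in spot_in("pin","wrist")])
E
```

```text
t 18.45 gauge [ 2.68 17.7  72.15] F gauge [-0.12 -0.58 -1.57] T [-0.17 -0.06  0.02] open 24.78 4.998964105616324 tilt [0. 0.]
[[295.9, 175.3, 334.8, 260.7, 0.84], [223.6, 53.1, 420.5, 309.1, 0.39]]
```

View pics/w5v.png

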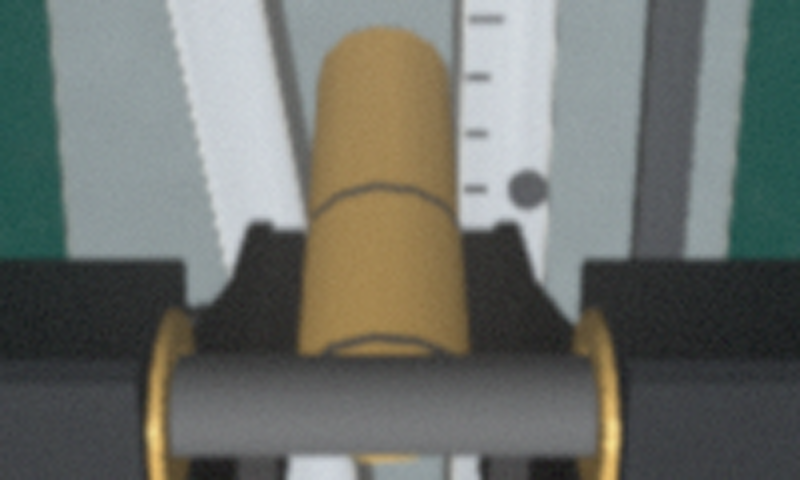

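The pin is tilting about the pads: its bottom edge moved from row 202 to 176, so the foot lags while the hand goes on. I'll work out how far.

Run:
```python
from h import *
from scipy.optimize import least_squares
s=bot.observe(); c=cal("wrist"); R=s["orientation"]; G=s["ee_pos"]+R[:,2]*.164
print(tog(G))
# tool-frame features: front line (toward tool +x) of pin, height h above bottom, pivot at hp
def feat(h,th,hp,dx=0):
    p=np.array([.0125*np.cos(th)+(hp-h)*np.sin(th)+dx,0,(hp-h)*np.cos(th)-.0125*np.sin(th)])
    return proj("wrist",G+R@p,c)[0,1]
for h in(0,.025,.05,.0625,.075): print(h,feat(h,0,.065).round(1))
# ring heights from w4 (upright): lower 221.7, upper 243
from scipy.optimize import brentq
hl=brentq(lambda h:feat(h,0,.065)-221.7,0,.075); hu=brentq(lambda h:feat(h,0,.065)-243,0,.075); print(hl,hu)
r=least_squares(lambda q:[feat(0,q[0],q[1],q[2])-176.3,feat(hl,q[0],q[1],q[2])-216.2,feat(hu,q[0],q[1],q[2])-253.7],[.2,.065,0],x_scale=[.1,.01,.01])
print(r.x,r.fun); th,hp,dx=r.x
b=G+R@np.array([hp*np.sin(th)+dx,0,hp*np.cos(th)]); print("bottom centre gauge",tog(b))
```

```text
[ 2.65336825 17.69840565 72.13578489]
0 201.2
0.025 211.6
0.05 224.8
0.0625 232.9
0.075 242.4Traceback (most recent call last):
  File "<stdin>", line 12, in <module>
    r = _zeros._brentq(f, a, b, xtol, rtol, maxiter, args, full_output, disp)
ValueError: f(a) and f(b) must have different signs
```

```bash
cat > tilt.py <<'E'
from h import *
from scipy.optimize import least_squares
def tilt(rb,rr,rt):
    s=bot.observe(); c=cal("wrist"); R=s["orientation"]; G=s["ee_pos"]+R[:,2]*.164
    def feat(h,th,hp,dx=0):
        p=np.array([.0125*np.cos(th)+(hp-h)*np.sin(th)+dx,0,(hp-h)*np.cos(th)-.0125*np.sin(th)])
        return proj("wrist",G+R@p,c)[0,1]
    r=least_squares(lambda q:np.array([feat(0,q[0],q[1],q[2])-rb,feat(.0445,q[0],q[1],q[2])-rr,feat(.075,q[0],q[1],q[2])-rt,(q[1]-.065)*500]),[.2,.065,0],x_scale=[.1,.01,.01])
    th,hp,dx=r.x; b=G+R@np.array([hp*np.sin(th)+dx,0,hp*np.cos(th)]); print("th,hp,dx",r.x.round(4),"res",r.fun.round(2),"bottom",tog(b).round(1))
if __name__=="__main__": tilt(176.3,216.2,253.7)
E
python3 tilt.py
```

```text
th,hp,dx [ 0.3631  0.0651 -0.0005] res [ 0.18 -0.4   0.22  0.05] bottom [ 2.7 -4.9 11.3]
```

Tilt is 0.36 rad with the foot at y≈−5 and the hand at +17.7. I'll bring the hand back over the foot to right it.

>>> step_arm --series '[[[0.2,0,-0.02,0,0.2],[0.4,0,-0.04,0,0.2],[0.6,0,-0.06,0,0.2],[0.8,0,-0.08,0,0.2],[1,0,-0.1,0,0.2],[1.2,0,-0.1,0,0.2],[1.4,0,-0.1,0,0.2],[1.6,0,-0.1,0,0.2],[1.6,0,-0.1,0,0.2],[1.6,0,-0.1,0,0.2]]]'

```text
time_s: 19.9
ee_pos: [0.5605, 0.0736, 0.2372]
orientation: [[-0.196, -0.981, 0.0], [-0.981, 0.196, -0.0], [0.0, -0.0, -1.0]]
wrist_force: [0.1, 0.3, 1.2]
opening: 0.0244
finger_force: 5.0
```

```bash
python3 st.py
cat > look.py <<'E'
from h import *
import sys
im=camera("wrist"); cv2.imwrite(sys.argv[1],im)
h=cv2.cvtColor(im,cv2.COLOR_BGR2HSV); m=cv2.inRange(h,(15,90,60),(30,255,255)); m[:150]=0
col=im[160:262,310:322].mean(1).astype(int)
print("mask rows",np.where(m[:,312:320].mean(1)>127)[0][[0,-1]]); print([(160+i,int(c.sum()),int(c[2]-c[0])) for i,c in enumerate(col)])
E
python3 look.py pics/w6.png
```

```text
t 19.9 gauge [ 2.81  1.64 73.22] F gauge [0.07 0.28 1.23] T [ 0.07 -0.12  0.04] open 24.41 5.000317983794957 tilt [ 0.0002 -0.0001]
mask rows [195 322]
[(160, 477, -13), (161, 472, -14), (162, 472, -14), (163, 474, -13), (164, 474, -13), (165, 471, -13), (166, 473, -13), (167, 473, -13), (168, 474, -13), (169, 474, -13), (170, 475, -14), (171, 477, -13), (172, 478, -14), (173, 479, -13), (174, 478, -14), (175, 477, -13), (176, 478, -14), (177, 481, -14), (178, 477, -13), (179, 481, -12), (180, 480, -13), (181, 483, -13), (182, 481, -14), (183, 481, -13), (184, 481, -14), (185, 483, -13), (186, 484, -14), (187, 482, -14), (188, 483, -13), (189, 481, -14), (190, 479, -14), (191, 474, -11), (192, 445, -2), (193, 384, 19), (194, 331, 39), (195, 313, 47), (196, 307, 47), (197, 310, 49), (198, 309, 48), (199, 308, 48), (200, 308, 49), (201, 308, 49), (202, 309, 48), (203, 305, 49), (204, 303, 48), (205, 307, 49), (206, 305, 49), (207, 308, 49), (208, 306, 50), (209, 305, 49), (210, 305, 49), (211, 304, 50), (212, 302, 49), (213, 303, 50), (214, 305, 51), (215, 303, 50), (216, 301, 50), (217, 294, 48), (218, 271, 36), (219, 257, 27), (220, 276, 37), (221, 297, 48), (222, 301, 52), (223, 301, 52), (224, 299, 52), (225, 297, 53), (226, 297, 53), (227, 300, 53), (228, 297, 53), (229, 299, 53), (230, 299, 54), (231, 298, 54), (232, 298, 54), (233, 297, 54), (234, 297, 55), (235, 297, 55), (236, 298, 54), (237, 295, 54), (238, 297, 55), (239, 295, 56), (240, 294, 55), (241, 296, 56), (242, 296, 56), (243, 286, 54), (244, 258, 40), (245, 232, 26), (246, 250, 32), (247, 290, 51), (248, 353, 72), (249, 448, 96), (250, 510, 109), (251, 531, 111), (252, 536, 110), (253, 534, 111), (254, 532, 112), (255, 533, 111), (256, 531, 111), (257, 503, 109), (258, 392, 75), (259, 246, 28), (260, 195, 2), (261, 208, 0)]
```

```bash
python3 -c "
from tilt import tilt
tilt(193.2,219,245.5)"
```

```text
th,hp,dx [0.1105 0.065  0.    ] res [-0.07  0.14 -0.07 -0.01] bottom [ 2.8 -5.6  8.6]
```

>>> step_arm --series '[[[0.2,0,0,0,0.2],[0.4,0,0,0,0.2],[0.6,0,0,0,0.2],[0.75,0,0,0,0.2],[0.75,0,0,0,0.2],[0.75,0,0,0,0.2],[0.75,0,0,0,0.2],[0.75,0,0,0,0.2],[0.75,0,0,0,0.2],[0.75,0,0,0,0.2]]]'

```text
time_s: 21.2
ee_pos: [0.559, 0.0663, 0.2371]
orientation: [[-0.196, -0.981, -0.0], [-0.981, 0.196, -0.0], [0.0, 0.0, -1.0]]
wrist_force: [0.1, 0.4, -3.2]
opening: 0.0251
finger_force: 5.0
```

```bash
cat > look.py <<'E'
from h import *
from tilt import tilt
import sys
im=camera("wrist"); cv2.imwrite(sys.argv[1],im)
c=im[160:262,310:322].astype(float).mean(1); d=c[:,2]-c[:,0]; S=c.sum(1)
i=int(np.argmax(d>18)); rb=160+i-1+(18-d[i-1])/(d[i]-d[i-1])
j=i+10+int(np.argmin(S[i+10:i+40])); w=300-S[j-2:j+3]; rr=160+j
k=j+12+int(np.argmax(S[j+12:]>420)); u=k-6+int(np.argmin(S[k-6:k])); print(rb,rr,160+u)
tilt(rb,rr,160+u)
E
python3 st.py; python3 look.py pics/w7.png
```

```text
t 21.2 gauge [ 2.65 -5.82 73.11] F gauge [ 0.01  0.41 -3.24] T [ 0.06 -0.08  0.  ] open 25.05 4.997706102440134 tilt [-0.0001 -0.0001]
200.20675105485233 220 241
th,hp,dx [0.001  0.065  0.0009] res [-0.13  0.25 -0.13 -0.01] bottom [ 2.7 -6.8  8.2]
```

>>> step_arm --series '[[[0,0,0,0,0.2],[0,0,0,0,0.2],[0,0,0,0,0.2],[-0.04,0,0,0,0.2],[-0.08,0,0,0,0.2],[-0.12,0,0,0,0.2],[-0.16,0,0,0,0.2],[-0.2,0,0,0,0.2],[-0.2,0,0,0,0.2],[-0.2,0,0,0,0.2]]]' --force 30

```text
time_s: 22.5
ee_pos: [0.5594, 0.0683, 0.2371]
orientation: [[-0.196, -0.981, 0.0], [-0.981, 0.196, -0.0], [0.0, -0.0, -1.0]]
wrist_force: [-1.3, -0.1, -2.5]
opening: 0.0238
finger_force: 30.0
```

```bash
python3 st.py; python3 look.py pics/w8.png
```

```text
t 22.5 gauge [ 2.68 -3.79 73.14] F gauge [-1.22 -0.32 -2.55] T [ 0.14 -0.02 -0.01] open 23.81 29.995057680644095 tilt [ 0. -0.]
200.1798245614035 220 241
th,hp,dx [0.0013 0.065  0.0009] res [-0.12  0.24 -0.12 -0.01] bottom [ 2.7 -4.8  8.2]
```

>>> step_arm --series '[[[-0.05,0,0,0,0.2],[-0.1,0,0,0,0.2],[-0.15,0,0,0,0.2],[-0.2,0,0,0,0.2],[-0.25,0,0,0,0.2],[-0.3,0,0,0,0.2],[-0.3,0,0,0,0.2],[-0.3,0,0,0,0.2],[-0.3,0,0,0,0.2],[-0.3,0,0,0,0.2]]]'

```text
time_s: 23.8
ee_pos: [0.56, 0.0711, 0.2371]
orientation: [[-0.196, -0.981, 0.0], [-0.981, 0.196, -0.0], [0.0, -0.0, -1.0]]
wrist_force: [-0.1, 0.4, -3.7]
opening: 0.024
finger_force: 30.0
```

```bash
python3 st.py; python3 look.py pics/w9.png
```

```text
t 23.8 gauge [ 2.69 -0.85 73.14] F gauge [-0.22  0.41 -3.69] T [ 0.13 -0.03  0.02] open 24.01 29.99494068324566 tilt [ 0. -0.]
200.1891891891892 220 241
th,hp,dx [0.0012 0.065  0.0009] res [-0.12  0.25 -0.12 -0.01] bottom [ 2.7 -1.8  8.2]
```

>>> step_arm --series '[[[-0.05,0,0,0,0.2],[-0.1,0,0,0,0.2],[-0.15,0,0,0,0.2],[-0.2,0,0,0,0.2],[-0.25,0,0,0,0.2],[-0.3,0,0,0,0.2],[-0.35,0,0,0,0.2],[-0.35,0,0,0,0.2],[-0.35,0,0,0,0.2],[-0.35,0,0,0,0.2]]]'

```text
time_s: 25.1
ee_pos: [0.5607, 0.0746, 0.2371]
orientation: [[-0.196, -0.981, -0.0], [-0.981, 0.196, -0.0], [0.0, 0.0, -1.0]]
wrist_force: [0.4, 0.9, -2.4]
opening: 0.0241
finger_force: 30.0
```

```bash
python3 st.py; python3 look.py pics/w10.png
```

```text
t 25.1 gauge [ 2.67  2.66 73.1 ] F gauge [ 0.24  1.01 -2.39] T [ 0.07 -0.03  0.  ] open 24.14 29.99502676539123 tilt [-0.0001 -0.0001]
200.20258620689654 220 241
th,hp,dx [0.0011 0.065  0.0009] res [-0.13  0.25 -0.13 -0.01] bottom [2.7 1.7 8.1]
```

>>> step_arm --series '[[[-0.05,0,0,0,0.2],[-0.1,0,0,0,0.2],[-0.15,0,0,0,0.2],[-0.2,0,0,0,0.2],[-0.25,0,0,0,0.2],[-0.3,0,0,0,0.2],[-0.35,0,0,0,0.2],[-0.35,0,0,0,0.2],[-0.35,0,0,0,0.2],[-0.35,0,0,0,0.2]]]'

```text
time_s: 26.4
ee_pos: [0.5613, 0.078, 0.2371]
orientation: [[-0.196, -0.981, -0.0], [-0.981, 0.196, -0.0], [0.0, 0.0, -1.0]]
wrist_force: [-0.1, -0.5, -3.5]
opening: 0.0243
finger_force: 30.0
```

```bash
python3 st.py; python3 look.py pics/w11.png
```

```text
t 26.4 gauge [ 2.67  6.17 73.11] F gauge [ 0.   -0.47 -3.45] T [ 0.1  -0.06 -0.04] open 24.28 29.994941256009042 tilt [-0. -0.]
200.21052631578948 220 241
th,hp,dx [0.001  0.065  0.0009] res [-0.13  0.25 -0.13 -0.01] bottom [2.7 5.2 8.2]
```

>>> step_arm --series '[[[-0.03,0,0,0,0.2],[-0.06,0,0,0,0.2],[-0.09,0,0,0,0.2],[-0.12,0,0,0,0.2],[-0.15,0,0,0,0.2],[-0.18,0,0,0,0.2],[-0.2,0,0,0,0.2],[-0.2,0,0,0,0.2],[-0.2,0,0,0,0.2],[-0.2,0,0,0,0.2]]]'

```text
time_s: 27.7
ee_pos: [0.5617, 0.08, 0.2371]
orientation: [[-0.196, -0.981, 0.0], [-0.981, 0.196, -0.0], [-0.0, -0.0, -1.0]]
wrist_force: [0.2, -0.5, -2.8]
opening: 0.0242
finger_force: 30.0
```

```bash
python3 st.py; python3 look.py pics/w12.png
```

```text
t 27.7 gauge [ 2.69  8.19 73.14] F gauge [ 0.3  -0.49 -2.79] T [ 0.07 -0.07 -0.03] open 24.15 29.995059007778764 tilt [ 0. -0.]
200.1928251121076 220 241
th,hp,dx [0.0012 0.065  0.0009] res [-0.12  0.25 -0.13 -0.01] bottom [2.7 7.2 8.2]
```

>>> step_arm --series '[[[-0.04,0,0,0,0.2],[-0.08,0,0,0,0.2],[-0.12,0,0,0,0.2],[-0.16,0,0,0,0.2],[-0.2,0,0,0,0.2],[-0.24,0,0,0,0.2],[-0.28,0,0,0,0.2],[-0.3,0,0,0,0.2],[-0.3,0,0,0,0.2],[-0.3,0,0,0,0.2]]]'

```text
time_s: 29.0
ee_pos: [0.5623, 0.083, 0.2371]
orientation: [[-0.196, -0.981, -0.0], [-0.981, 0.196, -0.0], [0.0, 0.0, -1.0]]
wrist_force: [-0.6, -0.5, -2.8]
opening: 0.0242
finger_force: 30.0
```

```bash
python3 st.py; python3 look.py pics/w13.png
```

```text
t 29.0 gauge [ 2.65 11.2  73.12] F gauge [-0.51 -0.64 -2.84] T [ 0.09 -0.02  0.05] open 24.24 29.995060125365853 tilt [-0. -0.]
200.22368421052633 220 241
th,hp,dx [0.0009 0.065  0.0009] res [-0.13  0.26 -0.13 -0.01] bottom [ 2.7 10.2  8.2]
```

>>> step_arm --series '[[[-0.04,0,0,0,0.2],[-0.08,0,0,0,0.2],[-0.12,0,0,0,0.2],[-0.16,0,0,0,0.2],[-0.2,0,0,0,0.2],[-0.24,0,0,0,0.2],[-0.28,0,0,0,0.2],[-0.3,0,0,0,0.2],[-0.3,0,0,0,0.2],[-0.3,0,0,0,0.2]]]'

```text
time_s: 30.3
ee_pos: [0.5629, 0.0859, 0.2371]
orientation: [[-0.196, -0.981, -0.0], [-0.981, 0.196, -0.0], [0.0, 0.0, -1.0]]
wrist_force: [0.0, 0.0, -2.5]
opening: 0.0243
finger_force: 30.0
```

```bash
python3 st.py; python3 look.py pics/w14.png
```

```text
t 30.3 gauge [ 2.66 14.17 73.13] F gauge [ 0.04  0.02 -2.48] T [ 0.09 -0.04  0.07] open 24.29 29.995140046812594 tilt [-0. -0.]
200.21304347826086 220 241
th,hp,dx [0.001  0.065  0.0009] res [-0.13  0.26 -0.13 -0.01] bottom [ 2.7 13.2  8.2]
```

>>> step_arm --series '[[[-0.05,0,0,0,0.2],[-0.1,0,0,0,0.2],[-0.15,0,0,0,0.2],[-0.2,0,0,0,0.2],[-0.25,0,0,0,0.2],[-0.3,0,0,0,0.2],[-0.35,0,0,0,0.2],[-0.35,0,0,0,0.2],[-0.35,0,0,0,0.2],[-0.35,0,0,0,0.2]]]'

```text
time_s: 31.6
ee_pos: [0.5636, 0.0893, 0.2371]
orientation: [[-0.196, -0.981, 0.0], [-0.981, 0.196, 0.0], [-0.0, -0.0, -1.0]]
wrist_force: [0.0, 0.3, -2.6]
opening: 0.0244
finger_force: 30.0
```

```bash
python3 st.py; python3 look.py pics/w15.png
python3 - <<'E'
from h import *
im=cv2.imread("pics/w15.png"); cv2.imwrite("pics/w15v.png",cv2.resize(im[130:280,215:415],(800,600),interpolation=2))
E
```

```text
t 31.6 gauge [ 2.67 17.69 73.14] F gauge [-0.04  0.31 -2.57] T [ 0.1  -0.08  0.01] open 24.44 29.9948919005692 tilt [0. 0.]
200.21076233183857 220 241
th,hp,dx [0.001  0.065  0.0009] res [-0.13  0.25 -0.13 -0.01] bottom [ 2.7 16.7  8.2]
```

View pics/w15v.png

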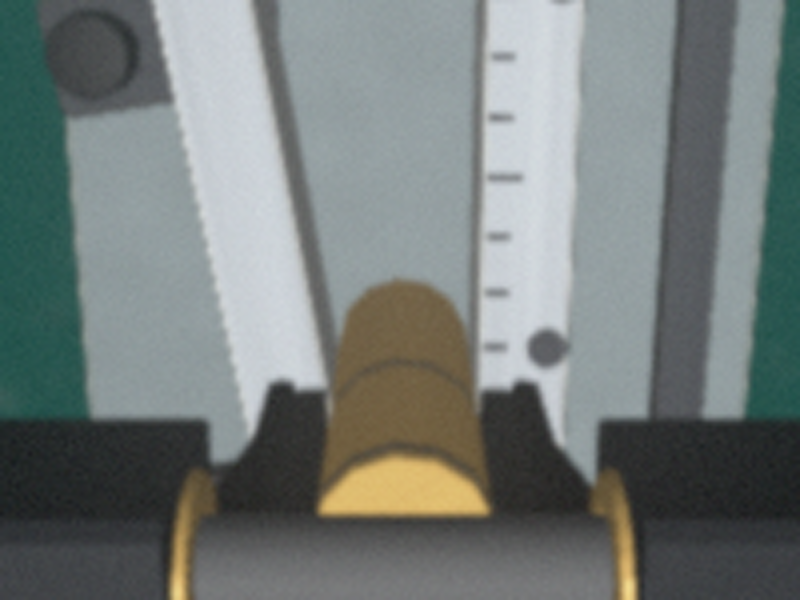

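Upright pin, with the foot's front edge at about (315,200). It's close to both fences with only a small gap left, so I'll keep sliding.

>>> step_arm --series '[[[-0.04,0,0,0,0.2],[-0.08,0,0,0,0.2],[-0.12,0,0,0,0.2],[-0.16,0,0,0,0.2],[-0.2,0,0,0,0.2],[-0.24,0,0,0,0.2],[-0.28,0,0,0,0.2],[-0.32,0,0,0,0.2],[-0.32,0,0,0,0.2],[-0.32,0,0,0,0.2]]]'

```text
time_s: 32.9
ee_pos: [0.5642, 0.0925, 0.2371]
orientation: [[-0.196, -0.981, -0.0], [-0.981, 0.196, -0.0], [0.0, 0.0, -1.0]]
wrist_force: [-0.2, 0.2, -1.4]
opening: 0.0243
finger_force: 30.0
```

```bash
python3 st.py; python3 look.py pics/w16.png
```

```text
t 32.9 gauge [ 2.57 20.86 73.09] F gauge [-0.22  0.17 -1.44] T [ 0.1   0.05 -0.03] open 24.28 29.99502100981772 tilt [-0.0002 -0.    ]
200.17194570135746 220 241
th,hp,dx [0.0014 0.065  0.0009] res [-0.12  0.24 -0.12 -0.01] bottom [ 2.6 19.9  8.1]
```

>>> step_arm --series '[[[-0.03,0,0,0,0.2],[-0.06,0,0,0,0.2],[-0.09,0,0,0,0.2],[-0.12,0,0,0,0.2],[-0.15,0,0,0,0.2],[-0.18,0,0,0,0.2],[-0.2,0,0,0,0.2],[-0.2,0,0,0,0.2],[-0.2,0,0,0,0.2],[-0.2,0,0,0,0.2]]]'

```text
time_s: 34.2
ee_pos: [0.5644, 0.0944, 0.237]
orientation: [[-0.196, -0.981, -0.001], [-0.981, 0.196, -0.0], [0.0, 0.001, -1.0]]
wrist_force: [-1.9, -1.0, -3.4]
opening: 0.0242
finger_force: 30.0
```

```bash
python3 st.py; python3 look.py pics/w17.png
```

```text
t 34.2 gauge [ 2.38 22.75 73.03] F gauge [-1.63 -1.38 -3.43] T [-0.22  0.55  0.04] open 24.15 29.994408837519586 tilt [-0.0007 -0.0002]
199.87982832618025 220 241
th,hp,dx [0.0044 0.065  0.0009] res [-0.07  0.15 -0.07 -0.01] bottom [ 2.4 21.5  8. ]
```

>>> step_arm --series '[[[-0.03,0.01,0,0,0.2],[-0.06,0.02,0,0,0.2],[-0.09,0.03,0,0,0.2],[-0.12,0.03,0,0,0.2],[-0.15,0.03,0,0,0.2],[-0.18,0.03,0,0,0.2],[-0.2,0.03,0,0,0.2],[-0.2,0.03,0,0,0.2],[-0.2,0.03,0,0,0.2],[-0.2,0.03,0,0,0.2]]]'

```text
time_s: 35.5
ee_pos: [0.5646, 0.0962, 0.2371]
orientation: [[-0.196, -0.981, -0.001], [-0.981, 0.196, -0.001], [0.001, 0.001, -1.0]]
wrist_force: [-0.2, -4.8, -2.9]
opening: 0.0246
finger_force: 30.0
```

```bash
python3 st.py; python3 look.py pics/w18.png
```

```text
t 35.5 gauge [ 2.22 24.49 73.06] F gauge [ 0.8  -4.77 -2.87] T [-1.57  0.22  0.02] open 24.6 29.994514379650354 tilt [-0.0007 -0.0006]
198.79166666666666 220 242
th,hp,dx [0.0236 0.065  0.0006] res [-0.06  0.12 -0.06 -0.01] bottom [ 2.2 22.3  8.1]
```

The pin is now wedged (Fy −4.8 N, lateral force balanced, tilt 0.02 rad). Next I'll release it and go for the index, gripping that along the slide direction.

>>> step_arm --series '[[[-0.2,0.03,0,0,0.2],[0,0,0,0,0.3],[0,0,0,0,0.4],[0,0,0,0,0.5],[0,0,0,0,0.5],[0,0,-1,0,0.5],[0,0,-3,0,0.5],[0,0,-6,0,0.5],[0,0,-9,0,0.5],[0,0,-9,0,0.5]]]'

```text
time_s: 36.8
ee_pos: [0.5654, 0.0967, 0.3308]
orientation: [[-0.195, -0.981, 0.007], [-0.981, 0.196, 0.003], [-0.004, -0.006, -1.0]]
wrist_force: [0.1, 0.0, 0.5]
opening: 0.0433
finger_force: 0.0
```

```bash
python3 st.py
python3 - <<'E'
from h import *
s=bot.observe(); print("q",np.round(s["joint_positions"],2))
c=cal("wrist"); im=camera("wrist"); cv2.imwrite("pics/w20.png",im); sc=camera("scene"); tp=camera("top")
cv2.imwrite("pics/s20.png",sc);cv2.imwrite("pics/t20.png",tp)
P=g0+Rg@np.array([-.052,.0506,.057]); print("to idx",tool(P))
P2=proj("wrist",g0+Rg@np.array([[.0025,.0235,.083],[.0025,.0235,.008]]).T.reshape(3,-1) if 0 else (g0+(Rg@np.array([[.0025,.0235,.083],[.0025,.0235,.008]]).T).T),c); print(P2)
a=cv2.resize(im[170:390,200:440],(600,550),interpolation=2); b=cv2.resize(sc[170:250,350:480],(200*2-200,123),interpolation=2)
cv2.imwrite("pics/v20.png",a)
E
```

```text
t 36.8 gauge [  4.07  25.95 166.77] F gauge [0.12 0.04 0.46] T [ 0.13 -0.06  0.06] open 43.27 0.0 tilt [0.0071 0.0027]
q [ 0.45  0.36 -0.23  0.   -0.97 -0.65]
to idx [-2.59883743  5.37448486 10.57456293]
[[318.40807633 205.65385228]
 [318.11767919 184.98818443]]
```

View pics/v20.png

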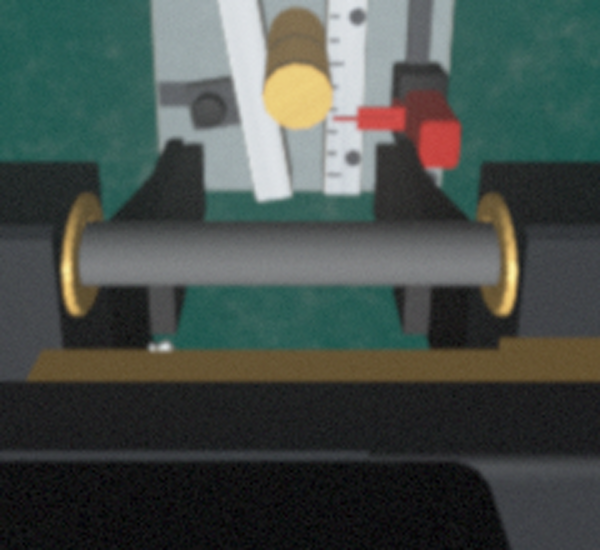

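The pin stands wedged with its top centre at about (319,209). The red block's top is at about (375,227) and its pointer line tip at about (333,217).

```bash
python3 st.py
python3 - <<'E'
from h import *
c=cal("wrist"); im=camera("wrist"); cv2.imwrite("pics/w21.png",im)
V=lambda u,v:((u+.5)/2.5-.5+200,(v+.5)/2.5-.5+170)
old=cv2.imread("pics/w20.png")
g=lambda x:cv2.cvtColor(x,cv2.COLOR_BGR2GRAY)[170:235,260:400].astype(np.float32)
d=np.array(cv2.phaseCorrelate(g(old),g(im))[0]); print("shift",d)
for n,u,z in(("idx top",(440,143),.068),("ptr line",(345,118),.040),("pin top",(298,97),.083)): print(n,tog(atz(c,np.array(V(*u))+d,z)).round(1))
for y in(.045,.05,.055): print(y,tool(g0+Rg@np.array([-.052,y,.057])).round(2))
E
```

```text
t 36.95 gauge [  1.86  24.66 162.7 ] F gauge [-0.32  0.14 -0.81] T [ 0.09 -0.07  0.03] open 43.46 0.0 tilt [-0.001 -0.   ]
shift [0.05437005 0.13935802]
idx top [-53.9  46.4  68. ]
ptr line [-20.7  46.7  40. ]
pin top [-0.8 23.2 83. ]
0.045 [-2.06  5.36 10.54]
0.05 [-2.56  5.36 10.53]
0.055 [-3.06  5.36 10.53]
```

>>> step_arm --series '[[[-0.5,1,0,10,0.55],[-1,2,0,20,0.55],[-1.5,3,0,30,0.55],[-2,4,0,40,0.55],[-2.2,5,0,50,0.55],[-2.2,5.4,1,60,0.55],[-2.2,5.4,2,70,0.55],[-2.2,5.4,3,80,0.55],[-2.2,5.4,4,90,0.55],[-2.2,5.4,4,90,0.55]]]'

```text
time_s: 38.25
ee_pos: [0.5157, 0.1284, 0.2855]
orientation: [[-0.981, 0.194, -0.003], [0.194, 0.981, -0.002], [0.003, -0.002, -1.0]]
wrist_force: [1.1, 0.1, -0.4]
opening: 0.0481
finger_force: 0.0
```

```bash
python3 - <<'E'
from h import *
for i in range(4): camera("top")
s=bot.observe(); c=cal("wrist"); im=camera("wrist"); cv2.imwrite("pics/w22.png",im)
h=cv2.cvtColor(im,cv2.COLOR_BGR2HSV); m=cv2.inRange(h,(0,150,60),(8,255,255))|cv2.inRange(h,(172,150,60),(180,255,255))
k,l,st,ce=cv2.connectedComponentsWithStats(m)
for i in range(1,k):
    if st[i,4]>40: print(st[i],ce[i])
print("pred",proj("wrist",g0+Rg@np.array([-.052,.047,.068]),c), tool(g0+Rg@np.array([-.052,.047,.057])).round(2))
cv2.imwrite("pics/v22.png",cv2.resize(im[100:300,190:450],(780,600),interpolation=2))
E
python3 st.py
```

```text
[309 209  25  29 513] [320.83625731 220.14619883]
pred [[316.12997454 218.69439885]] [0.06 0.   6.65]
t 38.5 gauge [-51.47  46.97 123.45] F gauge [-0.61 -0.13 -0.56] T [ 0.06 -0.15 -0.04] open 47.9 0.0 tilt [0.0006 0.0002]
```

View pics/v22.png

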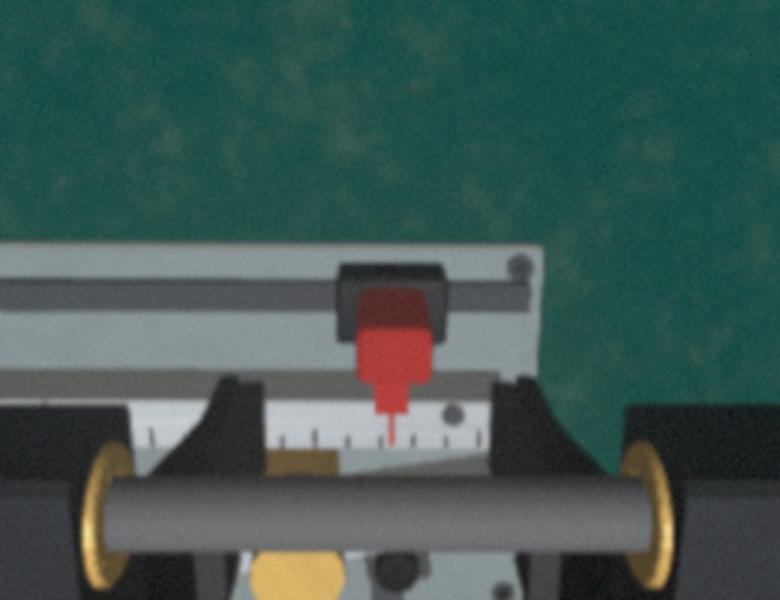

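The red block is centred at u≈321, about 3.5 mm to the +y side of the hand. The pointer line hangs over the fence and the pin is at lower left.

>>> step_arm --series '[[[0,0.35,1,0,0.55],[0,0.35,3,0,0.55],[0,0.35,5,0,0.55],[0,0.35,6.2,0,0.55],[0,0.35,6.6,0,0.55],[0,0.35,6.6,0,0.55],[0,0.35,6.6,0,0.18],[0,0.35,6.6,0,0.18],[0,0.35,6.6,0,0.18],[0,0.35,6.6,0,0.18]]]' --force 15

```text
time_s: 39.75
ee_pos: [0.5168, 0.1322, 0.2214]
orientation: [[-0.981, 0.196, 0.001], [0.196, 0.981, 0.001], [-0.001, 0.001, -1.0]]
wrist_force: [-0.5, 1.1, 1.2]
opening: 0.0196
finger_force: 15.0
```

```bash
python3 st.py
```

```text
t 39.75 gauge [-51.54  50.65  57.39] F gauge [-0.66  0.96  1.18] T [ 0.28  0.01 -0.03] open 19.62 14.997002383461222 tilt [0.0007 0.0006]
```

>>> step_arm --series '[[[0,-0.4,0,0,0.18],[0,-0.8,0,0,0.18],[0,-1.2,0,0,0.18],[0,-1.6,0,0,0.18],[0,-2,0,0,0.18],[0,-2.4,0,0,0.18],[0,-2.75,0,0,0.18],[0,-2.75,0,0,0.18],[0,-2.75,0,0,0.18],[0,-2.75,0,0,0.18]]]'

```text
time_s: 41.0
ee_pos: [0.5113, 0.1046, 0.2214]
orientation: [[-0.981, 0.196, -0.0], [0.196, 0.981, -0.001], [0.0, -0.001, -1.0]]
wrist_force: [-0.2, 1.2, 5.9]
opening: 0.0201
finger_force: 15.0
```

```bash
python3 st.py
```

```text
t 41.0 gauge [-51.58  22.27  57.38] F gauge [-0.41  1.19  5.91] T [ 0.21  0.33 -0.02] open 20.14 14.998465350363404 tilt [-0.0002 -0.0006]
```

>>> step_arm --series '[[[0,0.07,0,0,0.18],[0,0.07,0,0,0.18],[0,0.07,0,0,0.35],[0,0.07,0,0,0.5],[0,0.07,0,0,0.5],[0,0.07,-2,0,0.5],[0,0.07,-5,0,0.5],[-1,0.07,-9,0,0.5],[-1,0.07,-12,0,0.5],[-1,0.07,-12,0,0.5]]]'

```text
time_s: 42.25
ee_pos: [0.5218, 0.104, 0.3436]
orientation: [[-0.981, 0.196, 0.005], [0.196, 0.981, 0.002], [-0.005, 0.003, -1.0]]
wrist_force: [-0.0, 0.2, 0.1]
opening: 0.0433
finger_force: 0.0
```

>>> step_arm --series '[[[-6,0,0,0,0.5],[-10,0,0,0,0.5],[-10,0,0,0,0.5],[-10,0,0,0,0.5],[-10,0,0,0,0.5],[-10,0,0,0,0.5],[-10,0,0,0,0.5],[-10,0,0,0,0.5],[-10,0,0,0,0.5],[-10,0,0,0,0.5]]]'

```text
time_s: 43.5
ee_pos: [0.6194, 0.0842, 0.3411]
orientation: [[-0.981, 0.196, 0.0], [0.196, 0.981, -0.0], [-0.0, -0.0, -1.0]]
wrist_force: [-0.2, -0.4, 0.8]
opening: 0.0436
finger_force: 0.0
```

```bash
python3 st.py
python3 - <<'E'
from h import *
c=cal("wrist"); im=camera("wrist"); cv2.imwrite("pics/w30.png",im)
print(proj("wrist",g0+(Rg@np.array([[.0025,.023,.083],[.0025,.023,.008],[-.014,.023,.038],[-.052,.023,.068]]).T).T,c).round(1))
for P in([.0025,.023,.083],[-.014,.023,.038]):
    a,b=proj("wrist",g0+(Rg@np.array([P,np.array(P)+[0,.001,0]]).T).T,c); print("px/mm along y",(b-a).round(3))
np.savez("c30.npz",K=c[0],T=c[1])
cv2.imwrite("pics/v30.png",cv2.resize(im[100:300,190:450],(780,600),interpolation=2))
E
```

```text
t 43.5 gauge [ 58.38  23.63 177.14] F gauge [-0.07 -0.42  0.75] T [ 0.05 -0.22  0.03] open 43.62 0.0 tilt [ 0. -0.]
[[315.3 141.4]
 [315.4 135.6]
 [315.4 120.6]
 [315.3  74.5]]
px/mm along y [ 1.177e+00 -1.000e-03]
px/mm along y [ 1.011e+00 -1.000e-03]
```

View pics/v30.png

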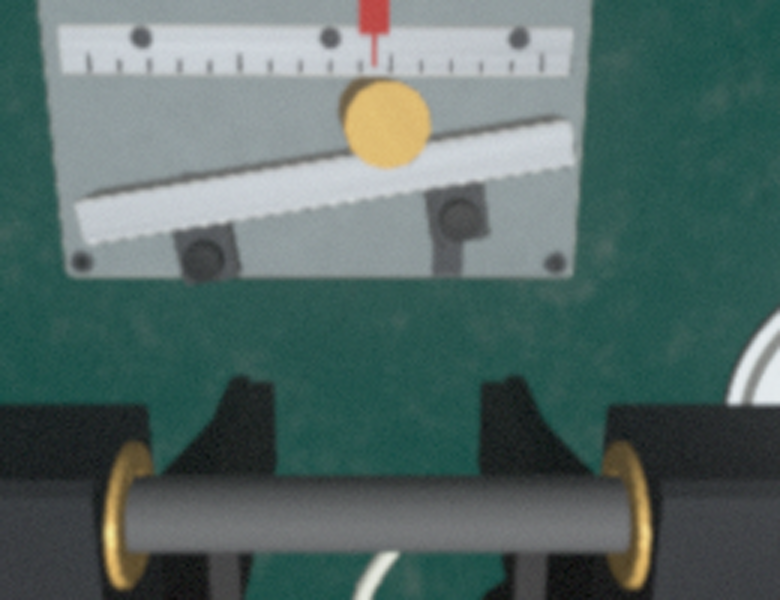

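Pin top centre is at about (319,141) and the pointer line at u≈314. The pin leans about 0.06 rad and is held by the wedge; at fence height its centre is y≈22.2 mm and the pointer is at y≈22.0 mm. The robot is clear, so I'll hand in.

```bash
python3 -c "
from plant import bot
print(bot.close_job())"
```

```text
the job is handed in; nothing more can be done
None
```

I handed the job in at about 43.5 s, with no verdict returned: the pin stands wedged between both fences, leaning about 0.06 rad (limit 0.15), the red index is within about 1 mm of its centre by camera, and the gripper is clear; on the first slide the pin tipped to about 0.36 rad, so I righted it and slid it again.

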